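# Unload the drill jig

## Robot

A 6-joint arm with a two-finger parallel gripper is mounted at the origin on a cart in front of the work surface, level with it; the furniture and walls round the work are solid. World frame = base frame: x ahead of the robot, y to its left, z up, the work surface at z = 0. Lengths are in m, angles in rad, forces in N, time in s.
With the tool pointing down it reaches from about 0.325 to 0.9 m from the base axis. Payload 6.1 kg.
Tool frame: the origin (TCP) lies midway between the tips of the shut fingers; the grasp point (between the pads) lies behind it (grasp_offset is the z of the grasp point in the tool frame, in m); z points along the fingers, y is the line along which they close (so a half turn about z gives the same grasp; the last joint's range is limited). The gripper opens to 85 mm and grips with 20 to 120 N. Pads are 22 mm wide; open, the fingers measure 114 mm over their backs; the gripper's body (76 mm by 85 mm) begins 54 mm behind the grasp point. The pads swing forward as they close: fully open they stand 13 mm farther back than shut.
Start: joints at [-1.313, 0.22, 1.526, -0, 1.395, -0.126], TCP at [0.234, -0.58, 0.231] pointing down, gripper open.
Joint ranges: [-2.98, 2.98], [-0.91, 2.08], [0.09, 2.57], [-1.24, 4.39], [0.2, 2.65], [-2.68, 2.68]. Speed limits (rad/s): [2.57, 2.57, 3.01, 3.14, 3.14, 3.14].

## Interface

Orientations are given as a unit quaternion [w, x, y, z].
In Python, from plant import move_to, servo_line, move_joints, grip, hold, inverse_kinematics, read_camera, get_calibration, PlanningError, sign_off, masks_of, mark_of, read_t, read_qpos, read_joint_vel, read_joint_torque, read_position, read_tool_rot, read_ft_force, read_torque, read_finger_gap, read_grasp_force, grasp_offset gives the robot as it stands. The module is installed in compiled form; this text tells all that it offers. Calls block until the motion is done:
- move_to(position, orientation): joint-space move of the TCP to a pose.
- servo_line(position, orientation=None, vel=0.15, f_stop=None): straight line of the TCP; orientation=None keeps the orientation; vel is the mean speed in m/s. With f_stop (N) it stops when the force on the tool has changed by that much, and returns True; else False.
- move_joints(angles): joint-space move.
- grip(opening, f_grip=None): opening from 0.0 (shut) to 1.0 (fully open); f_grip is the grip in N (None keeps the last); returns when the fingers have stopped.
- hold(seconds).
- inverse_kinematics(position, orientation): joint angles nearest the present ones, or None.
- read_camera(name): name is "side" or "top"; returns (picture, depth): 400x640x3 uint8, red, green, blue; 400x640 float32, m along the optical axis (not along the pixel's ray), 0 where there is no reading.
- get_calibration(name): a dict with "mtx" (3x3 intrinsics, pixels), "eye" and "orientation" of the camera in the world. Camera axes: x right, y up, looking along -z (the intrinsics and any distortion apply to the point x, -y, -z); pixel columns grow to the right and rows downward; lengths in m; the calibration is good to about 2 mm. A picture is of the moment at which its call begins. get_calibration takes no time and is no camera call.
A pose or a line that the arm cannot do raises PlanningError and nothing moves.
- sign_off(): hands the job in; it is judged then, once.
Trained networks look in the newest picture that a camera, given by its name, has taken for a name from the list of things; names that differ only in an ending like _2 or _b are one class to them, and where a whole thing is asked for, a point or a joint stands for the part that bears it (a point fixed in the world has none). Each returns a list of dicts, best first, with "p" (0 to 1); they miss things now and then, are a little off and sometimes report something else, mostly with a low value. They report only what shows in the picture. A call takes as long as a camera call.
- masks_of(thing, camera): "mask" (400x640 bool, what is visible of it).
- mark_of(thing, camera): "centre" ([x, y, z] in m, in the coordinates of the camera as it stood for that picture, good to about 4 mm: a listed point, or the origin of a listed thing).
Readings, each from a call of its own:
- read_t(): time.
- read_qpos(): joint angles.
- read_joint_vel(): joint speeds.
- read_joint_torque(): joint torques, N m.
- read_position(): TCP position.
- read_tool_rot(): TCP orientation.
- read_ft_force(): force on the tool from outside, world axes, zero at the start.
- read_torque(): the same for the moment, N m.
- read_finger_gap(): opening from 0.0 (shut) to 1.0 (fully open).
- read_grasp_force(): force on a finger pad.
Only numpy, scipy, OpenCV 4.12 (cv2) and the standard library are available. Lean on these libraries where they do the work, as an engineer would, in place of code of your own. Each camera call takes 0.05 s, during which the arm holds its last target. There are 200 camera calls.

## Task

The parts in the drill jig are drilled and its clamping nut is already slack, so strip the jig, piece by piece from the top: slide the keyhole clamp plate sideways until the wide ends of both keyholes stand over the pillars, lift it off and lay it flat inside the wooden tray. Then set the bush plate on the two bars of its wooden cradle between the end stops, the aluminium cover bar on the stone inspection plate and the steel rail on the rubber deburring mat, each the right way up, in the middle of its place and lined up along it. Set the pieces down, do not let them fall.

Things in the scene. Friction and masses are not known exactly. Their poses are not given: they have to be found in the camera images.
- drill_jig: Fixed grey base plate 84 x 212 x 16 mm (x, y, z); origin: centre of its underside on the bench. Two steel pillars at x 0, y +-52 mm: diameter 14, tops 80 mm above the origin, with a 6 mm neck from 65 to 73.5 mm. The stack on them, from below: steel_rail, cover_bar, bush_plate, clamp_plate, at the start centred within 2 mm, axes parallel to the jig's. No springs, only dry friction.
- clamp_plate: Loose bright H-shaped plate, 6 mm thick, 135 along y, 0.35 kg. Origin: centre of its underside, 66 mm over the jig's. Fixed hexagon nut there, 30 mm over its +-x flats, 6 to 36 mm up: grip it. Lobes x -12 to 34, y +-37 to 67 mm. Keyholes at y +-52: slot 8.5 mm from x 0 (pillar necks now) to a 23 mm round end at x +18. Shift it 18 mm along its own -x, then lift; 1.5 mm play under the heads.
- bush_plate: Loose black steel plate, square-ended, 56 x 146 x 18 mm (x, y, z), 0.5 kg, four small brass drill bushes 1.5 mm proud of its top, two 20 mm bores for the pillars (3 mm play all round) at y +-52. Origin: centre of its underside, 48 mm over the jig's. Grip across the 56 mm; lift straight up 35 mm or more to clear the pillars. Same after a half turn about z.
- cover_bar: Loose bright aluminium bar with fully rounded ends, 46 x 164 x 16 mm (x, y, z), 0.3 kg, a 22 mm hole in the middle, two 20 mm bores for the pillars (3 mm play all round) at y +-52. Origin: centre of its underside, 32 mm over the jig's. Grip across the 46 mm; lift straight up 50 mm or more to clear the pillars. Same after a half turn about z.
- steel_rail: Loose steel rail, the longest, narrowest and lowest piece: 38 x 180 x 16 mm (x, y, z), 0.5 kg, corners cut off, a cross slot at each end, two 20 mm bores for the pillars (3 mm play all round) at y +-52. Origin: centre of its underside, 16 mm over the jig's. Grip across the 38 mm; lift straight up 65 mm or more to clear the pillars. Same after a half turn about z.
- wooden_tray: Fixed wooden tray, place of the clamp plate: 94 x 170 mm (x, y) outside, 78 x 154 inside, 20 mm high, floor 8 mm above the origin. Origin: centre of its underside on the bench. The clamp plate reaches 18 mm to -x and 34 mm to +x of its nut, so its nut belongs about 8 mm off the tray's middle, to the plate's -x.
- wooden_cradle: Fixed wooden cradle, place of the bush plate: board 96 x 200 x 8 mm (x, y, z) with two cross bars at y +-45 mm (20 mm wide along y, 80 mm long along x), their tops 24 mm above the origin, and end stops with inner faces at y +-83 mm, tops at 34 mm. Origin: centre of its underside on the bench.
- stone_plate: Fixed grey stone inspection plate, place of the cover bar: flat slab 105 x 200 x 25 mm (x, y, z). Origin: centre of its underside on the bench; its top is 25 mm above that.
- rubber_mat: Fixed black ribbed rubber mat, place of the steel rail: 90 x 204 x 4 mm (x, y, z). Origin: centre of its underside on the bench; its top is 4 mm above that.

How it is judged:
By the outcome, as a careful person would: the job done as asked, in the order asked, and still so for the second after the job is handed in, with the robot touching nothing.
It also fails if it takes over 118 s, if anything falls off the work surface, if the arm or the gripper's body presses on something with over 40 N, if the wrist force passes 120 N, or if a joint passes its speed limit or range.

## Working session

There is one attempt and no reset: what is moved stays moved. The work goes in short steps, each a Python script; the robot and the scene stay as the last script left them, time stands still between calls to the robot, and variables do not carry over. Pictures are saved under pics/ and viewed, at most 14 in all, crops included, and the job is handed in when it is done.

```bash
ls; mkdir -p pics; cat > h.py <<'E'
import numpy as np, cv2
from scipy.spatial.transform import Rotation as R
from plant import *
def cal(n):
    c=get_calibration(n); q=np.array(c["orientation"],float)
    M=q if q.shape==(3,3) else R.from_quat(q[[1,2,3,0]]).as_matrix()
    return np.array(c["mtx"]),np.array(c["eye"]),M,c
def cloud(n,d):
    K,e,M,_=cal(n); v,u=np.mgrid[:400,:640]
    x=(u-K[0,2])/K[0,0]*d; y=(v-K[1,2])/K[1,1]*d
    return np.stack([x,-y,-d],-1)@M.T+e
def toworld(n,c):
    K,e,M,_=cal(n); return M@np.array(c)+e
E
python3 - <<'E'
from h import *
print(grasp_offset, read_t(), read_tool_rot())
for n in("side","top"):
    print(n,get_calibration(n))
    p,d=read_camera(n); cv2.imwrite(f"pics/{n}0.png",p[...,::-1]); np.save(f"pics/{n}0.npy",d)
    P=cloud(n,d); np.save(f"pics/{n}P.npy",P)
    for t in["drill_jig","clamp_plate","bush_plate","cover_bar","steel_rail","wooden_tray","wooden_cradle","stone_plate","rubber_mat"]:
        m=mark_of(t,n); k=masks_of(t,n)
        print(t,[(round(a["p"],2),toworld(n,a["centre"]).round(4).tolist()) for a in m[:2]],[(round(a["p"],2),int(a["mask"].sum())) for a in k[:2]])
        if k: np.save(f"pics/m_{n}_{t}.npy",k[0]["mask"])
E
```

```text
pics
-0.0187 0.0 [-9.63319417e-04  9.81642683e-01  1.90726803e-01 -4.84470380e-05]
side {'mtx': array([[460.85421682,   0.        , 326.42091553],
       [  0.        , 460.85421682, 192.64838306],
       [  0.        ,   0.        ,   1.        ]]), 'eye': array([-0.05691053,  0.90874703,  0.6100321 ]), 'orientation': array([-0.2525542 , -0.14895789,  0.5064419 ,  0.81089119])}
drill_jig [(0.85, [0.5273, 0.0088, -0.0003])] [(0.57, 692)]
clamp_plate [(0.72, [0.5291, 0.0097, 0.0643])] [(0.79, 411)]
bush_plate [] [(0.84, 515)]
cover_bar [(0.6, [0.5247, 0.0039, 0.0309]), (0.37, [0.5198, 0.0093, 0.0493])] [(0.49, 217)]
steel_rail [(0.73, [0.5223, 0.0083, 0.0177])] []
wooden_tray [(0.58, [0.6351, -0.2785, 0.0028])] [(0.56, 815)]
wooden_cradle [(0.64, [0.4448, -0.2635, -0.0003]), (0.38, [0.4389, 0.2686, 0.0017])] [(0.62, 1222)]
stone_plate [(0.7, [0.6246, 0.2737, 0.0041])] [(0.73, 3024)]
rubber_mat [(0.86, [0.4424, 0.2677, -0.0021])] [(0.95, 2421)]
top {'mtx': array([[366.40458079,   0.        , 316.70793562],
       [  0.        , 366.40458079, 205.64517845],
       [  0.        ,   0.        ,   1.        ]]), 'eye': array([ 0.36484473, -0.00950022,  0.89705701]), 'orientation': array([ 0.73497542,  0.07734104, -0.06931863, -0.67009285])}
drill_jig [(0.93, [0.5257, 0.0066, 0.0036])] [(0.6, 1190), (0.4, 56)]
clamp_plate [] [(0.86, 749)]
bush_plate [(0.76, [0.5268, 0.0044, 0.0496])] [(0.77, 782)]
cover_bar [] [(0.57, 49)]
steel_rail [] [(0.43, 3102)]
wooden_tray [(0.61, [0.6321, -0.2776, -0.0019])] [(0.76, 2626)]
wooden_cradle [(0.71, [0.4411, -0.2655, -0.0016])] [(0.7, 3416)]
stone_plate [(0.66, [0.6253, 0.2699, 0.0009])] [(0.69, 3414)]
rubber_mat [] [(0.68, 3043)]
```

View pics/top0.png

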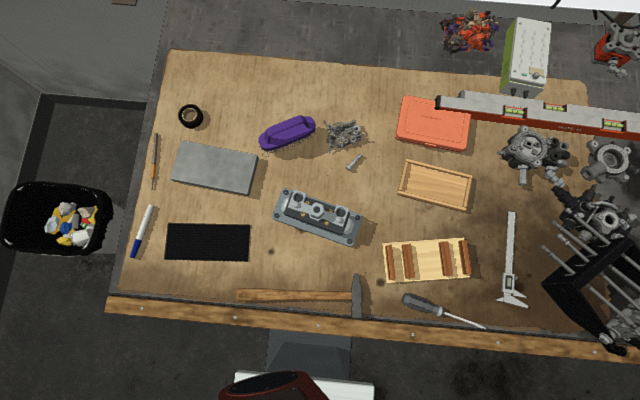

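View pics/side0.png

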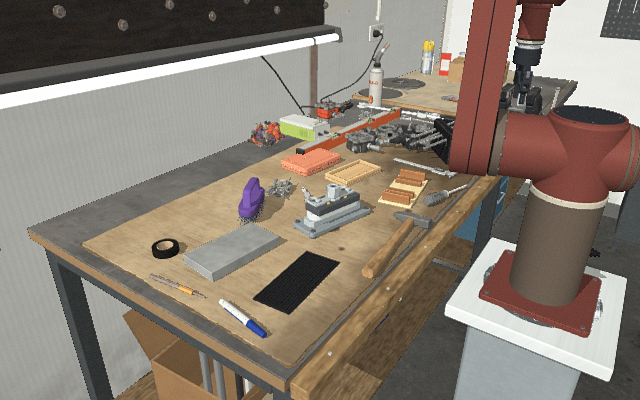

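```bash
python3 - <<'E'
from h import *
# rect fits in world plane per camera, from depth points in mask
for n in("top","side"):
    P=np.load(f"pics/{n}P.npy")
    for t in["drill_jig","clamp_plate","bush_plate","wooden_tray","wooden_cradle","stone_plate","rubber_mat"]:
        try: m=np.load(f"pics/m_{n}_{t}.npy")
        except Exception: continue
        Q=P[m]; z=Q[:,2]; zm=np.percentile(z,[5,25,50,75,95]).round(4)
        r=cv2.minAreaRect(Q[:,:2].astype(np.float32)*1000)
        print(n,t,zm,np.round(r[0],1),np.round(r[1],1),round(r[2],1))
E
```

```text
top drill_jig [0.0118 0.014  0.0152 0.0166 0.0641] [471.8  19.3] [212.2 195.4] 76.9
top clamp_plate [0.0666 0.0703 0.0716 0.0763 0.1018] [479.   22.1] [136.  200.4] 73.2
top bush_plate [0.0488 0.0635 0.0649 0.0661 0.0679] [484.2 -10.8] [202.7 126.1] 31.3
top wooden_tray [0.0043 0.0062 0.0076 0.0138 0.0197] [ 559.3 -159.3] [175.7 458.4] 31.4
top wooden_cradle [0.0045 0.0064 0.0081 0.0218 0.0329] [ 432.6 -187.8] [ 97.9 373.6] 9.1
top stone_plate [0.0189 0.0229 0.0241 0.0251 0.0265] [563.5 160.6] [492.4 176.6] 60.3
top rubber_mat [0.0008 0.0022 0.0033 0.0043 0.0059] [433.1 181.8] [390.2 113.2] 86.5
side drill_jig [0.0072 0.0134 0.0158 0.017  0.0189] [289.6 451.9] [ 189.7 1130.9] 27.7
side clamp_plate [0.0671 0.071  0.073  0.0879 0.1024] [271.8 412.1] [ 122.1 1191.1] 32.8
side bush_plate [0.0503 0.0563 0.0633 0.0661 0.0677] [273.9 456.2] [ 137.1 1112.6] 29.1
side wooden_tray [0.0056 0.0079 0.01   0.0162 0.0206] [347.4 292.5] [ 172.9 1463.9] 26.5
side wooden_cradle [0.0042 0.0088 0.0168 0.0248 0.0344] [247.6 273.7] [ 132.6 1402.3] 20.2
side stone_plate [0.0041 0.0213 0.0249 0.026  0.0271] [372.7 576.3] [ 222.3 1063.5] 40.5
side rubber_mat [0.0026 0.0038 0.0046 0.0054 0.0065] [254.5 565.7] [165.7 911.7] 31.9
```

```bash
cat >> h.py <<'E'
def project(n,X):
    K,e,M,_=cal(n); c=(np.asarray(X)-e)@M; return np.stack([K[0,0]*c[...,0]/-c[...,2]+K[0,2],-K[1,1]*c[...,1]/-c[...,2]+K[1,2]],-1)
def ortho(n,img,cx,cy,z,half,s):
    "orthophoto at height z: columns = world -y, rows = world -x; s px/m"
    N=int(2*half*s); g=(np.arange(N)+.5)/s-half
    X=np.stack(np.broadcast_arrays((cx-g)[:,None],(cy-g)[None,:],z),-1)
    uv=project(n,X).astype(np.float32)
    return cv2.remap(img,uv[...,0],uv[...,1],cv2.INTER_CUBIC)
E
python3 - <<'E'
from h import *
zb={"drill_jig":(.011,.020),"clamp_plate":(.066,.078),"bush_plate":(.06,.07),"wooden_tray":(.003,.03),"wooden_cradle":(.003,.04),"stone_plate":(.02,.03),"rubber_mat":(0,.0085)}
for n in("top","side"):
    P=np.load(f"pics/{n}P.npy"); d=np.load(f"pics/{n}0.npy")
    for t,(a,b) in zb.items():
        try: m=np.load(f"pics/m_{n}_{t}.npy")
        except Exception: continue
        m=cv2.morphologyEx(m.astype(np.uint8),cv2.MORPH_OPEN,np.ones((3,3)))>0
        m=m&(d>0)&(P[...,2]>a)&(P[...,2]<b)
        Q=P[m]
        r=cv2.minAreaRect(Q[:,:2].astype(np.float32)*1000)
        print(n,t,np.median(Q[:,2]).round(4),np.round(r[0],1),np.round(r[1],1),round(r[2],1))
o=[ortho(n,cv2.imread(f"pics/{n}0.png"),.527,.008,.072,.125,1560) for n in("top","side")]
cv2.imwrite("pics/o1.png",np.hstack(o))
E
```

```text
top drill_jig 0.0152 [523.8   7.5] [211.7  83.7] 75.7
top clamp_plate 0.0712 [532.2   5.9] [135.1  52.1] 75.5
top bush_plate 0.0651 [523.    7.6] [145.2  55.6] 75.4
top wooden_tray 0.0077 [ 632.  -278.1] [170.7  94.8] 80.2
top wooden_cradle 0.0081 [ 444.  -263.1] [ 95.9 201.1] 9.2
top stone_plate 0.0242 [624.7 275.2] [200.  105.7] 83.7
top rubber_mat 0.0033 [439.7 268.9] [ 91.5 204.3] 3.9
side drill_jig 0.0162 [519.8  12.2] [210.8  83.3] 73.4
side clamp_plate 0.0716 [529.1   7.8] [135.8  49.1] 70.3
side bush_plate 0.0657 [507.   17.4] [148.8  49.6] 61.7
side wooden_tray 0.01 [ 630.8 -276.3] [173.6  97. ] 79.7
side wooden_cradle 0.0178 [ 442.3 -258.8] [ 97.  201.9] 8.8
side stone_plate 0.0254 [624.3 276.7] [200.7 110.2] 83.6
side rubber_mat 0.0046 [438.8 269.6] [ 91.9 206. ] 3.9
```

View pics/o1.png

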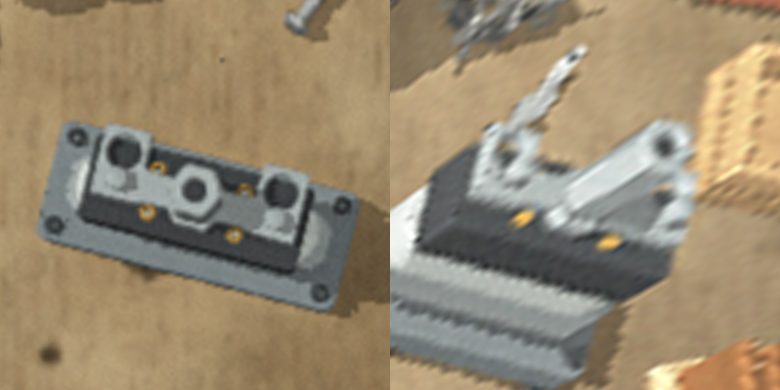

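The top view shows the jig at about (317,215), the tray at (436,185), the cradle at (427,260), the stone plate at (213,167) and the mat at (207,242). In the orthophoto the wide keyhole ends at (122,150) and (284,188) lie on the far side of the necks, so the clamp's +x points away from the robot at about -14.5°. Depth and rectangle fits agree with the given sizes and heights.

```bash
cat >> h.py <<'E'
JIG=(np.array([.5245,.0077]),-14.5)
PL={"tray":(np.array([.6315,-.2772]),-9.9),"cradle":(np.array([.4436,-.2630]),9.1),"stone":(np.array([.6245,.2758]),-6.3),"mat":(np.array([.4393,.2692]),3.9)}
def q(yaw):
    a=np.deg2rad(yaw+90)/2; return [0,float(np.cos(a)),float(np.sin(a)),0]
def ax(yaw): a=np.deg2rad(yaw); return np.array([np.cos(a),np.sin(a)])
def P3(xy,z): return [float(xy[0]),float(xy[1]),float(z)]
def st(s=""): print(s,"t",round(read_t(),2),"p",np.round(read_position(),4),"F",np.round(read_ft_force(),1),"gap",round(read_finger_gap(),3),"gf",round(float(np.max(read_grasp_force())),1))
E
python3 - <<'E'
from h import *
for n,(c,y) in list(PL.items())+[("jig",JIG)]:
    for z in(.02,.2): print(n,z,np.round(inverse_kinematics(P3(c,z),q(y)),2))
c,y=JIG; z0=.066
move_to(P3(c,.2),q(y)); st("above")
grip(.7)
servo_line(P3(c,z0+.015),vel=.12,f_stop=15); st("down")
grip(0,f_grip=70); st("grip")
E
```

```text
tray 0.02 [-0.53  0.58  1.48 -0.    1.09 -0.36]
tray 0.2 [-0.53  0.39  1.37 -0.    1.38 -0.36]
cradle 0.02 [-0.69  0.23  1.96 -0.    0.96 -0.85]
cradle 0.2 [-0.69 -0.02  1.84 -0.    1.32 -0.85]
stone 0.02 [ 0.3   0.56  1.5  -0.    1.08  0.41]
stone 0.2 [ 0.3   0.38  1.39 -0.    1.37  0.41]
mat 0.02 [ 0.4   0.22  1.96 -0.    0.96  0.33]
mat 0.2 [ 0.4  -0.02  1.84 -0.    1.32  0.33]
jig 0.02 [-0.14  0.24  1.94 -0.    0.96  0.12]
jig 0.2 [-0.14  0.    1.82 -0.    1.32  0.12]
above t 4.23 p [0.5247 0.0069 0.2001] F [-0.1 -0.1  1. ] gap 0.998 gf 0.0
down t 5.76 p [0.5252 0.0076 0.0819] F [ 0.6 -0.7  0.6] gap 0.695 gf 0.0
grip t 6.14 p [0.525  0.0077 0.082 ] F [-1.9  0.6  6.2] gap 0.334 gf 70.4
```

```bash
python3 - <<'E'
from h import *
c,y=JIG; p=np.array(read_position()); 
servo_line(P3(p[:2],p[2]+.0007),vel=.01); st("nudge")
e=p[:2]-.018*ax(y)
s=servo_line(P3(e,p[2]+.0007),vel=.03,f_stop=30); st(f"slid {s}")
im,d=read_camera("top"); 
o=ortho("top",im,.517,.008,.072,.1,2500)[...,::-1]; cv2.imwrite("pics/o2.png",o)
E
```

```text
nudge t 6.47 p [0.5245 0.0077 0.0822] F [ 0.2 -0.1 -2.9] gap 0.333 gf 69.2
slid False t 7.22 p [0.5078 0.0122 0.0829] F [ 0.5  0.  -4. ] gap 0.334 gf 69.2
```

View pics/o2.png

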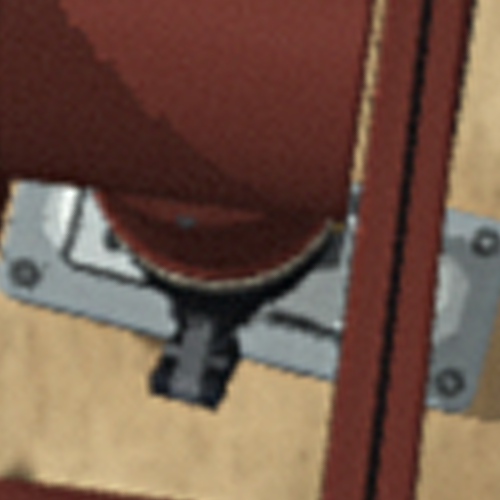

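The arm covers the keyholes in this view: only the base and the plate's end at about (90,240) show. The wrist carries just the plate's weight, so the slide was free, and I lift under a force guard.

```bash
python3 - <<'E'
from h import *
p=np.array(read_position())
s=servo_line(P3(p[:2],p[2]+.02),vel=.04,f_stop=10); st(f"lift {s}")
if not s:
    servo_line(P3(p[:2],.2),vel=.15); st("up")
    im,d=read_camera("side"); cv2.imwrite("pics/s3.png",cv2.resize(im[120:300,220:440],None,fx=3,fy=3)[...,::-1])
E
```

```text
lift False t 7.93 p [0.5079 0.0121 0.1031] F [ 0.5 -0.1 -3.3] gap 0.332 gf 69.2
up t 8.73 p [0.5071 0.0122 0.1989] F [ 0.2  0.4 -3.8] gap 0.329 gf 69.3
```

View pics/s3.png

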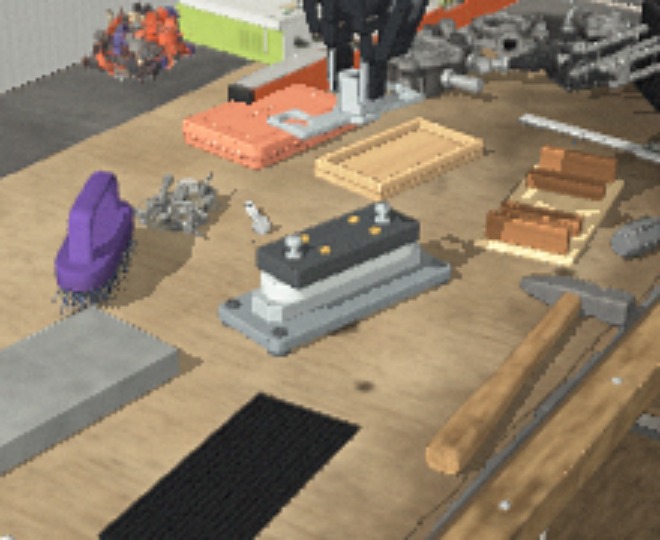

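The clamp plate hangs level from its nut at (350,100). The stack below stands undisturbed, with pillar heads at (292,245) and (381,212). Next I lay the plate in the tray.

```bash
cat >> h.py <<'E'
def place(c,y,zexp,op,vel=.25):
    move_to(P3(c,.2),q(y))
    servo_line(P3(c,zexp+.012),vel=vel); st("near")
    s=servo_line(P3(c,zexp-.004),vel=.02,f_stop=4); st(f"touch {s} exp {zexp}")
    return s
def release(op,z=.2):
    grip(op); hold(.1); st("open"); p=np.array(read_position()); servo_line(P3(p[:2],z),vel=.25)
E
python3 - <<'E'
from h import *
c,y=PL["tray"]; c=c-.008*ax(y)
if place(c,y,.024,.6): release(.6)
c,y=JIG; move_to(P3(c,.2),q(y)); st()
for n in("top","side"):
    im,d=read_camera(n); cv2.imwrite(f"pics/{n}4.png",im[...,::-1])
    if n=="top": oo=ortho(n,im,.60,-.26,.016,.12,2000)[...,::-1]
cv2.imwrite("pics/o4.png",oo)
E
```

```text
near t 10.78 p [ 0.6251 -0.2759  0.0381] F [ 1.   0.1 -2.4] gap 0.334 gf 69.3
touch True exp 0.024 t 11.38 p [ 0.6235 -0.2759  0.0242] F [-0.8  0.4  4.9] gap 0.332 gf 70.4
open t 11.83 p [ 0.6221 -0.275   0.0222] F [-0.6 -0.4  0.4] gap 0.599 gf 0.0
 t 13.84 p [0.525  0.0069 0.1999] F [-0.1  0.1 -0.1] gap 0.598 gf 0.0
```

View pics/o4.png

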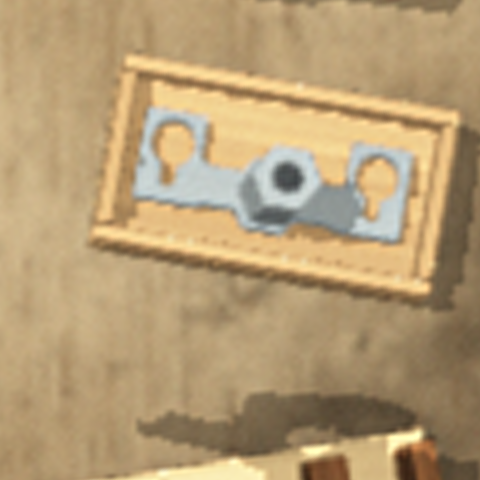

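The plate lies flat inside the tray, nut at (280,190), with clear margins to all four walls. The bush plate is next.

```bash
cat >> h.py <<'E'
def pick(tcpz,f,lift):
    c,y=JIG; grip(1.0)
    s=servo_line(P3(c,tcpz),vel=.15,f_stop=15); st(f"down {s}")
    if s: return False
    grip(0,f_grip=f); st("grip"); p=np.array(read_position())
    s=servo_line(P3(p[:2],p[2]+.012),vel=.03,f_stop=18); st(f"lift {s}")
    if s: return False
    s=servo_line(P3(p[:2],p[2]+lift),vel=.10,f_stop=12); st(f"lift2 {s}")
    return not s
E
python3 - <<'E'
from h import *
if pick(.047,80,.05):
    servo_line(P3(read_position()[:2],.2),vel=.25); st("up")
    im,d=read_camera("side"); cv2.imwrite("pics/s5.png",cv2.resize(im[80:300,220:480],None,fx=3,fy=3)[...,::-1][:600])
E
```

```text
down False t 15.55 p [0.5254 0.0076 0.048 ] F [-0.5 -0.2  0.1] gap 0.998 gf 0.0
grip t 15.94 p [0.5254 0.0076 0.0484] F [-0.8  0.8  6.5] gap 0.628 gf 86.5
lift False t 16.54 p [0.5253 0.0076 0.0603] F [-0.4 -0.3 -4.8] gap 0.635 gf 85.2
lift2 False t 17.07 p [0.5255 0.0076 0.0985] F [-0.5  0.4 -5.8] gap 0.635 gf 85.3
up t 17.63 p [0.5247 0.0077 0.1985] F [-0.5  0.2 -5.1] gap 0.634 gf 85.4
```

View pics/s5.png

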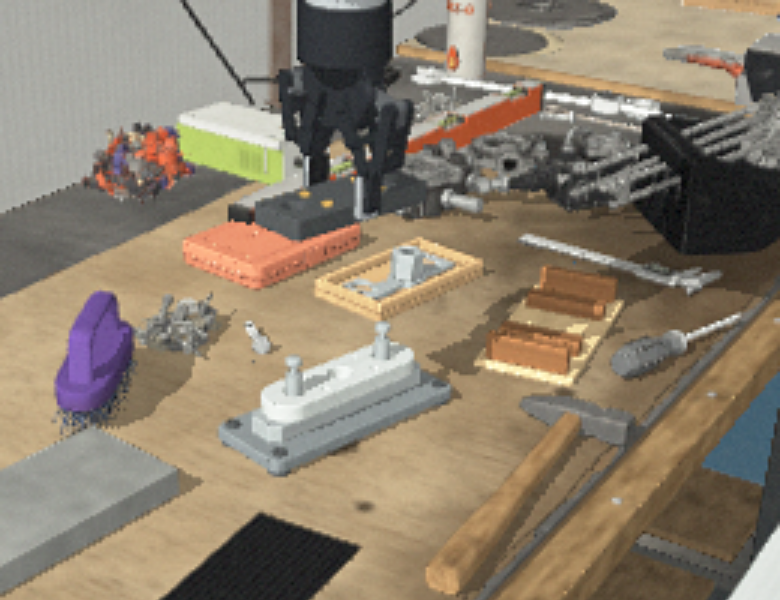

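The bush plate is held level at (330,210), and the cover bar and rail are still on the pillars. Next I set the plate on the cradle and check it before going on.

```bash
cat >> h.py <<'E'
def check(t,n,zlo,zhi):
    im,d=read_camera(n); ms=masks_of(t,n); P=cloud(n,d)
    for k in ms[:2]:
        m=cv2.morphologyEx(k["mask"].astype(np.uint8),cv2.MORPH_OPEN,np.ones((3,3)))>0
        Q=P[m&(d>0)&(P[...,2]>zlo)&(P[...,2]<zhi)]
        if len(Q)<30: continue
        r=cv2.minAreaRect(Q[:,:2].astype(np.float32)*1000)
        print(t,n,round(k["p"],2),np.median(Q[:,2]).round(4),np.round(r[0],1),np.round(r[1],1),round(r[2],1))
    return im
E
python3 - <<'E'
from h import *
c,y=PL["cradle"]
if place(c,y,.0244,.9): release(.9)
c,y=JIG; move_to(P3(c,.2),q(y)); st()
im=check("bush_plate","top",.03,.055)
cv2.imwrite("pics/o6.png",ortho("top",im,.444,-.263,.042,.12,2000)[...,::-1])
check("bush_plate","side",.03,.055)
check("wooden_cradle","top",.003,.04)
E
```

```text
near t 19.58 p [ 0.4448 -0.2632  0.0375] F [ 0.9 -0.8 -3.7] gap 0.634 gf 85.2
touch True exp 0.0244 t 20.19 p [ 0.4436 -0.2631  0.0244] F [0.3 1.2 4.4] gap 0.629 gf 86.3
open t 20.65 p [ 0.4423 -0.2619  0.0229] F [-0.9  1.2 -0.3] gap 0.903 gf 0.0
 t 22.6 p [0.524  0.0071 0.199 ] F [ 0.6 -0.  -0.6] gap 0.898 gf 0.0
bush_plate top 0.96 0.0408 [ 443.9 -262.7] [ 56. 147.] 8.9
bush_plate side 0.89 0.0418 [ 444.3 -266.2] [ 58.5 177.7] 9.3
wooden_cradle top 0.66 0.0083 [ 444.  -262.8] [ 96.  200.4] 9.2
```

View pics/o6.png

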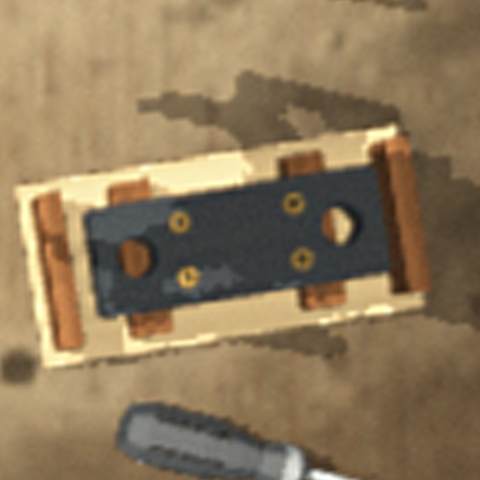

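The bush plate lies on both bars, bushes up. The fit puts its centre at (443.9,-262.7) against the cradle's (444.0,-262.8), with the yaw matched to 0.3°. Now the cover bar.

```bash
python3 - <<'E'
from h import *
if pick(.0325,70,.06):
    z=read_position()[2]
    servo_line(P3(read_position()[:2],.2),vel=.25); st("up")
    im,d=read_camera("side"); cv2.imwrite("pics/s7.png",cv2.resize(im[80:300,220:480],None,fx=3,fy=3)[...,::-1][:600])
E
```

```text
down False t 24.43 p [0.5254 0.0076 0.0334] F [ 0.7  0.6 -0.4] gap 1.0 gf 0.0
grip t 24.88 p [0.5253 0.0076 0.0335] F [-0.3  0.6  5.8] gap 0.52 gf 72.7
lift False t 25.47 p [0.5252 0.0076 0.0454] F [-1.4 -0.4 -3.5] gap 0.514 gf 71.7
lift2 False t 26.1 p [0.5251 0.0076 0.0933] F [ 0.4 -0.4 -4.6] gap 0.52 gf 71.8
up t 26.68 p [0.5243 0.0077 0.1984] F [-1.1  0.3 -4.1] gap 0.516 gf 72.1
```

View pics/s7.png

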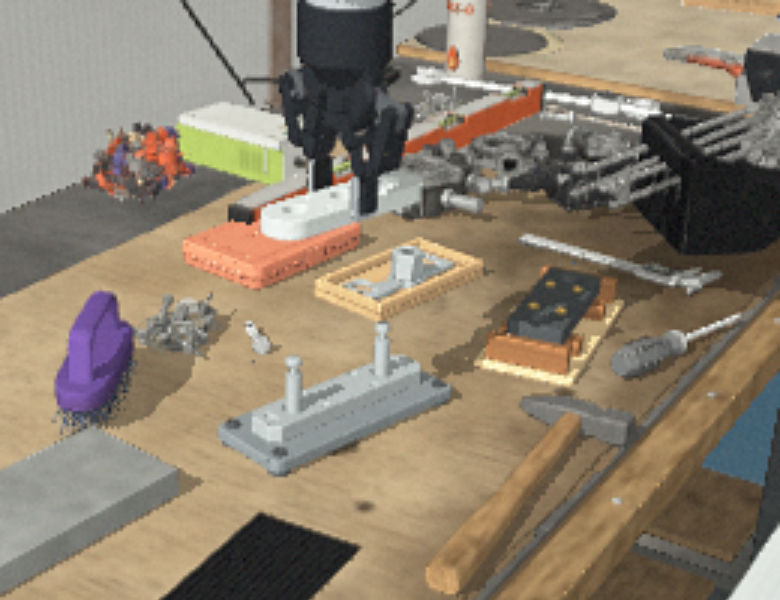

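The cover bar is held level at (330,205), and only the rail is left on the base. Next I place the bar on the stone plate.

```bash
python3 - <<'E'
from h import *
c,y=PL["stone"]
if place(c,y,.0265,.8): release(.8)
c,y=JIG; move_to(P3(c,.2),q(y)); st()
for n in("top","side"):
    im=check("cover_bar",n,.033,.05)
    if n=="top": cv2.imwrite("pics/o8.png",ortho("top",im,.624,.276,.033,.12,2000)[...,::-1])
check("stone_plate","top",.01,.03)
E
```

```text
near t 28.62 p [0.6261 0.2755 0.0405] F [-0.8 -0.5 -2.4] gap 0.514 gf 72.0
touch True exp 0.0265 t 29.23 p [0.6245 0.2759 0.0265] F [ 0.6 -1.1  4.6] gap 0.516 gf 72.9
open t 29.69 p [0.6229 0.2753 0.0246] F [-0.2 -0.6  0.5] gap 0.802 gf 0.0
 t 31.64 p [0.525  0.0084 0.1999] F [ 0.1 -0.2  0.7] gap 0.798 gf 0.0
cover_bar top 0.75 0.0401 [626.3 297. ] [112.6  46.5] 83.8
cover_bar top 0.35 0.0408 [ 443.9 -262.6] [ 56.  146.1] 9.1
cover_bar side 0.8 0.0409 [623.4 275.7] [164.2  51.9] 83.2
stone_plate top 0.87 0.0241 [628.7 309.9] [129.9 106. ] 83.4
```

View pics/o8.png

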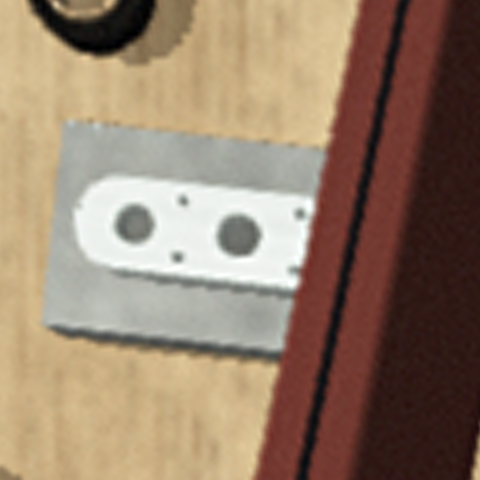

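```bash
python3 - <<'E'
from h import *
if pick(.0175,80,.075):
    servo_line(P3(read_position()[:2],.2),vel=.25); st("up")
    im,d=read_camera("side"); cv2.imwrite("pics/s9.png",cv2.resize(im[80:300,220:480],None,fx=3,fy=3)[...,::-1][:600])
E
```

```text
down False t 33.62 p [0.5254 0.0076 0.0185] F [-0.3  0.1  0.4] gap 0.998 gf 0.0
grip t 34.13 p [0.525  0.0076 0.0183] F [-1.5  0.4  6.9] gap 0.421 gf 82.9
lift False t 34.71 p [0.5249 0.0076 0.0302] F [-0.3  0.3 -6. ] gap 0.417 gf 81.5
lift2 False t 35.49 p [0.5244 0.0077 0.0927] F [-0.4 -0.1 -6.1] gap 0.423 gf 81.5
up t 36.07 p [0.5236 0.0078 0.1984] F [ 0.5 -1.2 -6.3] gap 0.416 gf 81.6
```

View pics/s9.png

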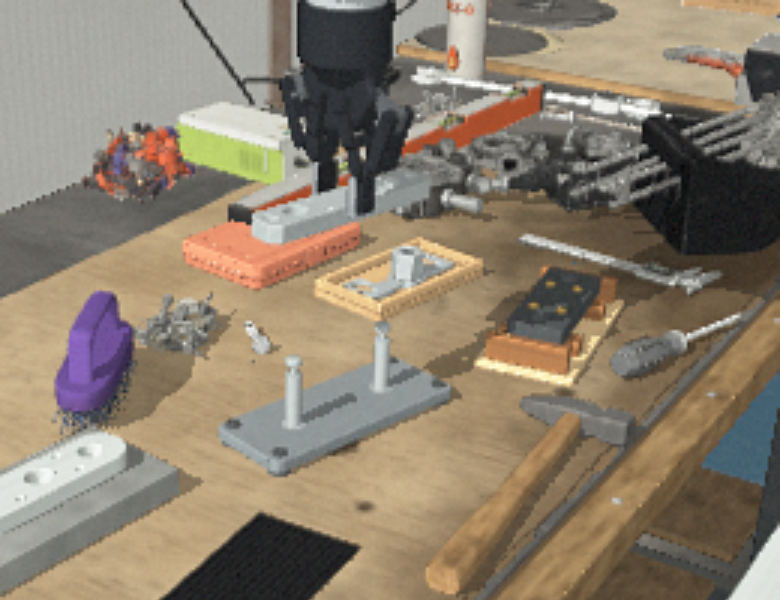

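The bar is flat on the stone, and the side fit puts it within about 1.5 mm of the middle. The rail is held level at (340,210), with the jig's pillars now bare. Next is the rail onto the mat, then a clear look at everything.

```bash
python3 - <<'E'
from h import *
c,y=PL["mat"]
if place(c,y,.0063,.75): release(.75)
move_joints([-1.313,.22,1.526,0,1.395,-.126]); st()
check("steel_rail","top",.012,.03); check("rubber_mat","top",-.002,.009)
check("cover_bar","top",.033,.05); check("stone_plate","top",.01,.03)
check("clamp_plate","top",.008,.022)
im=check("wooden_tray","top",.003,.03)
check("steel_rail","side",.015,.03)
cv2.imwrite("pics/f.png",np.hstack([ortho("top",im,.53,.272,.022,.15,1300),ortho("top",im,.53,-.27,.022,.15,1300)])[...,::-1])
E
```

```text
near t 38.06 p [0.4409 0.2692 0.0196] F [ 0.6 -0.3 -5.1] gap 0.417 gf 81.5
touch True exp 0.0063 t 38.67 p [0.4393 0.2693 0.0063] F [ 0.8 -1.5  5.1] gap 0.421 gf 82.7
open t 39.15 p [0.4374 0.2685 0.0047] F [ 0.2 -0.1 -1.7] gap 0.751 gf 0.0
 t 43.14 p [ 0.235  -0.5792  0.2318] F [-0.3 -0.4 -0.2] gap 0.75 gf 0.0
steel_rail top 0.56 0.019 [439.6 267.9] [ 38.5 180.5] 4.0
rubber_mat top 0.67 0.0032 [439.3 269. ] [ 94.1 205.8] 3.0
cover_bar top 0.91 0.0399 [624.  273.3] [161.3  47. ] 83.7
cover_bar top 0.27 0.0409 [ 444.1 -263.1] [ 56.1 147. ] 9.0
stone_plate top 0.96 0.0241 [624.6 275.1] [200.2 106.2] 83.8
clamp_plate top 0.61 0.0128 [ 631.4 -277. ] [135.2  52.4] 79.9
wooden_tray top 0.74 0.0084 [ 631.7 -278. ] [170.4  94.3] 79.9
steel_rail side 0.83 0.0202 [438.8 269.8] [ 39.9 180.7] 3.7
```

View pics/f.png

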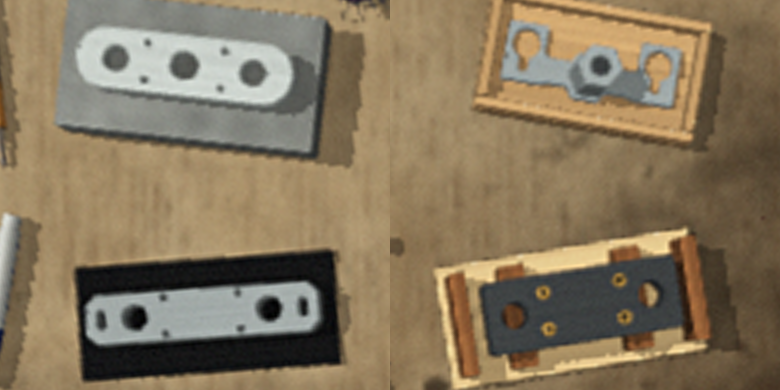

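All four pieces lie flat and right way up in the middle of their places: bar (185,65), plate (597,70), rail (202,310) and bush plate (585,305). Every fit is within 2 mm and about 1° of its place.

```bash
python3 -c "
from h import *
print(sign_off())"
```

```text
the job is handed in; nothing more can be done
None
```

The jig is stripped in the order asked and the job is handed in at about 43 s of the 118 s: all four pieces lie right way up, within about 2 mm of the middle of their places and lined up to about 1°.

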